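Unlock the sample lockbox with its key

TASK

Take the red-handled key out of its stand, feel for the keyhole in the floating lock on top of the blue lockbox, and push the key gently in until it is fully home. Then turn it clockwise (seen from above) until the hidden bolt lets the drawer spring ajar, and let go, leaving the key upright in the lock. Never force the key, and do not disturb the things standing around.

Things in the scene. Friction and masses are not known exactly. Their poses are not given: they have to be found in the camera images.
- key: Loose brass key with a red plastic handle, 70 mm tall, about 50 g, standing upright in the key stand. Origin: centre of its foot; z up along the stem. From the foot up: flat bit 0-12 mm, round stem 5 mm thick to 36 mm, collar 12 mm wide 36-40 mm, handle 40-70 mm. The same when turned half round.
- key_tip (a point): Centre of the key's foot (point and axes of key), underside of the bit. The bit is a flat blade 22 mm (along key x) x 6 mm (along key y) x 12 mm tall; its lowest 1.5 mm is 0.5 mm slimmer on each side.
- key_bow (a point): Centre of the key's red handle, 55 mm above its foot: the point to grip. The handle is a flat plate 28 mm (along key x) x 10 mm (along key y) x 30 mm tall. Grip it across its 10 mm (fingers closing along key y).
- key_stand: Fixed black and grey block 60 (x) x 50 (y) x 26 mm tall; origin under its centre. A pocket in its top, 24.5 x 8.5 mm, long side along the stand's x, holds the key's bit: the key's foot rests 6 mm above the worktop, 20 mm below the pocket's mouth. Lift the key straight up to take it out.
- lockbox: Fixed blue steel box 130 x 130 x 90 mm; origin under its centre, z up, its front (drawer side) faces its own -x. In its lid is a square cut-out 60 mm wide with steel trim, in which the lock shows, a square steel plate 48 x 48 mm with the keyhole in its middle. Lock and drawer are one insert that sits loosely in the box.
- lock_mouth (a point): Centre of the cut-out, at the height of the lock's face, 92 mm above the worktop; axes as lockbox. The keyhole's centre lies up to 6 mm off this point along the box's x and up to 6 mm along its y (not turned): not measured, to be felt for. The keyhole is a slot 24.5 mm along box x, 8.5 mm along box y: 1.25 mm to spare each side of the bit.
- lock_home (a point): Point under lock_mouth at the height of the key's foot when fully home, 23.5 mm below the lock's face (stopped by the slot's floor; the handle's underside is then 16.5 mm above the face). The lock stays put sideways but gives downwards on a spring: 3 N to start, then 2.5 N per mm, 6 mm at most.
- rotor (a joint): Turn of the lock's rotor (rad): 0 locked, grows clockwise seen from above, stop at 1.25. It lies below the 8 mm thick face plate; only a key at least 21 mm in can turn it. About 0.15 rad of play between key and rotor, then about 0.06 N m to turn. Once turned, the key is caught under the plate and stays upright when let go.
- bolt (a joint): Travel of the hidden bolt inside the box (m): 0 locked; it is drawn by the rotor 16 mm per rad of turn and frees the drawer at 13.5 mm (0.84 rad); 20 mm at the rotor's stop. Stays where it is left.
- drawer (a joint): Opening of the lockbox's white drawer (m): 0 shut, 0.03 sprung ajar towards the box's -x. A spring pushes it out by itself once the bolt is drawn.
- jar_b: Bystander: sample jar with a teal screw lid, 59 mm wide, 65 mm tall; origin under its centre.
- drop_bottle: Bystander: small brown bottle with a white cap, 40 mm wide, 78 mm tall; origin under its centre.
- stopper_b: Bystander: dark grey rubber stopper, 33 mm wide, 27 mm tall; origin under its centre.
- slide_box: Bystander: green slide box 68 x 96 x 34 mm; origin under its centre.

How it is judged:
By the outcome, as a careful person would: the job done as asked, in the order asked, and still so for the second after the job is handed in, with the robot touching nothing.
It also fails if it takes over 72 s, if anything falls off the work surface, if the arm or the gripper's body presses on something with over 40 N, if the wrist force passes 120 N, or if a joint passes its speed limit or range.

ROBOT

A 6-joint arm with a two-finger parallel gripper is mounted at the origin on a cart in front of the work surface, level with it; the furniture and walls round the work are solid. World frame = base frame: x ahead of the robot, y to its left, z up, the work surface at z = 0. Lengths are in m, angles in rad, forces in N, time in s.
With the tool pointing down it reaches from about 0.3 to 0.875 m from the base axis. Payload 6.4 kg.
Tool frame: the origin (TCP) lies between the finger pads; the fingertips stand 17 mm ahead of it and the grasp point (between the pads) lies 2 mm behind it; z points along the fingers, x is the direction in which the jaws open and shut, and the axes are right-handed (so a half turn about z gives the same grasp; the last joint's range is limited). The gripper opens to 88 mm and grips with 3 to 60 N. Pads are 18 mm wide; open, the fingers measure 123 mm over their backs; the gripper's body (75 mm by 187 mm) begins 45 mm behind the grasp point.
Start: joints at [1.094, 0.181, 1.607, -0, 1.354, -0.206], TCP at [0.154, 0.554, 0.217] pointing down, gripper open.
Joint ranges: [-2.99, 2.99], [-0.89, 2.07], [0.3, 2.58], [-1.14, 4.28], [0, 2.63], [-3.12, 3.12]. Speed limits (rad/s): [2.57, 2.57, 3.01, 3.14, 3.14, 3.14].

INTERFACE

Orientations are given as a rotation vector (axis times angle).
In Python, from cell import move_pose, move_linear, move_j, open_gripper, close_gripper, hold, solve_ik, sense, camera, IKError, hand_in gives the robot as it stands. Calls block until the motion is done:
- move_pose(position, orientation): joint-space move of the TCP to a pose.
- move_linear(position, rot=None, feed=0.15, guard=None): straight line of the TCP; rot=None keeps the orientation; feed is the mean speed in m/s. With guard (N) it stops when the force on the tool has changed by that much, and returns True; else False.
- move_j(angles): joint-space move.
- open_gripper() and close_gripper(squeeze=None): open the fingers fully, or close them until they stop; squeeze is the grip in N (None keeps the last).
- hold(seconds).
- solve_ik(position, orientation): joint angles nearest the present ones, or None.
- sense(): the state.
- camera(name): name is "scene" or "top" or "wrist"; returns a dict with "image" (384x512x3 uint8, red, green, blue), "fx", "fy", "cx", "cy" (pixels), "R" (3x3) and "t" (3): a world point X has camera coordinates R X + t. Camera axes: x right, y down, z forward; pixel columns grow to the right and rows downward; lengths in m; the calibration is good to about 2 mm. A picture is of the moment at which its call begins. There is no depth.
A pose or a line that the arm cannot do raises IKError and nothing moves.
- hand_in(): hands the job in, once; it reports no verdict.
The state is a dict: "time_s": time; "joint_positions": joint angles; "joint_vel": joint speeds; "effort": joint torques, N m; "tool_pos": TCP position; "tool_rot": TCP orientation; "wrist_force": force on the tool from outside, world axes, zero at the start; "wrist_torque": the same for the moment, N m; "width": finger opening in m.
Only numpy, scipy, OpenCV 4.12 (cv2) and the standard library are available. Lean on these libraries where they do the work, as an engineer would, in place of code of your own. Each camera call takes 0.05 s, during which the arm holds its last target.

## Working session

There is one attempt and no reset: what is moved stays moved. The work goes in short steps, each a Python script; the robot and the scene stay as the last script left them, time stands still between calls to the robot, and variables do not carry over. Pictures are saved under pics/ and viewed, and the job is handed in when it is done.

```bash
ls; mkdir -p pics
python3 - <<'E'
from cell import *
import cv2
for n in ["scene","top","wrist"]:
    c=camera(n); cv2.imwrite(f"pics/{n}0.png",c["image"][:,:,::-1])
    print(n,c["fx"],c["cx"],c["cy"],c["R"],c["t"])
s=sense();print(s)
E
```

```text
pics
scene 349.8778096928745 255.95391281169458 187.6017978365043 [[ 0.86468458 -0.50229126 -0.00490508]
 [-0.36085622 -0.61435475 -0.7016773 ]
 [ 0.34943291  0.60849957 -0.71247801]] [-0.46681745  0.28463415  0.79937161]
top 360.5987422694047 257.86200079380484 196.9808044777686 [[ 0.02124672 -0.99976894 -0.00326373]
 [-0.98004717 -0.02018209 -0.19773778]
 [ 0.19762623  0.00739989 -0.98024952]] [0.04043355 0.56164798 1.19090218]
wrist 309.1591050001371 255.22037895538935 194.66424259008204 [[ 0.26737438  0.96359084 -0.00190417]
 [ 0.92588715 -0.25636409  0.27750754]
 [ 0.26691556 -0.07596145 -0.96072157]] [-0.57398624 -0.0364054   0.39031474]
{'time_s': 0.15, 'joint_positions': array([ 1.09368993e+00,  1.81349517e-01,  1.60772332e+00,  1.00874461e-05,
        1.35377527e+00, -2.06303189e-01]), 'joint_vel': array([ 6.22472037e-04, -1.75391661e-03, -2.07252217e-03, -9.70613185e-05,
        1.81833415e-03, -7.29196532e-04]), 'effort': array([ 1.41293251e-03, -4.34223998e+01, -3.42180598e+01,  7.02621904e-02,
        3.54320719e-02, -1.01000883e-04]), 'tool_pos': array([0.15360794, 0.55368367, 0.21585543]), 'tool_rot': array([ 2.50055726e+00,  1.90091676e+00, -1.78744834e-03]), 'wrist_force': array([ 0.27128897, -0.06361694,  0.01088794]), 'wrist_torque': array([ 0.08054361, -0.01725097, -0.07063102]), 'width': 0.08807600176477856}
```

View pics/scene0.png

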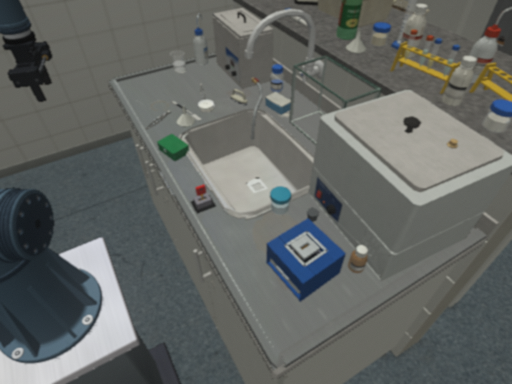

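View pics/top0.png

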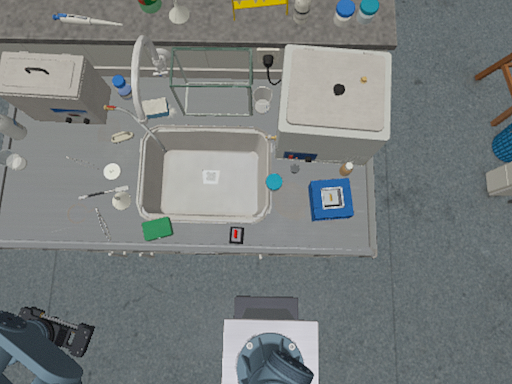

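View pics/wrist0.png

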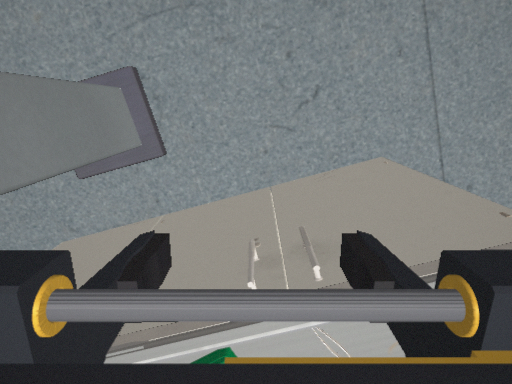

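The scene view shows the key in its stand at about (202,198) and the lockbox at (305,257). In the top view they are at (237,235) and (331,199). Next I'll get rough positions from colour masks.

```bash
cat > h.py <<'E'
from cell import *
import cv2, numpy as np
from scipy.spatial.transform import Rotation as Rn
def ray(c,uv,z):
    R=np.array(c["R"]);t=np.array(c["t"])
    uv=np.atleast_2d(np.asarray(uv,float))
    d=np.c_[(uv[:,0]-c["cx"])/c["fx"],(uv[:,1]-c["cy"])/c["fy"],np.ones(len(uv))]@R
    o=-R.T@t
    return o+d*((z-o[2])/d[:,2])[:,None]
def proj(c,X):
    p=np.array(c["R"])@np.asarray(X)+np.array(c["t"]); return np.array([c["fx"]*p[0]/p[2]+c["cx"],c["fy"]*p[1]/p[2]+c["cy"]])
def tri(c1,u1,c2,u2):
    A=[];b=[]
    for c,u in((c1,u1),(c2,u2)):
        R=np.array(c["R"]);o=-R.T@np.array(c["t"])
        d=R.T@np.array([(u[0]-c["cx"])/c["fx"],(u[1]-c["cy"])/c["fy"],1]);d/=np.linalg.norm(d)
        P=np.eye(3)-np.outer(d,d);A.append(P);b.append(P@o)
    return np.linalg.lstsq(np.vstack(A),np.hstack(b),rcond=None)[0]
def snap(n,f):
    c=camera(n);cv2.imwrite(f"pics/{f}.png",c["image"][:,:,::-1]);return c
def hsv(c): return cv2.cvtColor(np.ascontiguousarray(c["image"]),cv2.COLOR_RGB2HSV)
def mask(c,lo,hi): return cv2.inRange(hsv(c),np.array(lo),np.array(hi))
def red(c): return mask(c,(0,120,70),(8,255,255))|mask(c,(172,120,70),(180,255,255))
def biggest(m):
    cs,_=cv2.findContours(m,cv2.RETR_EXTERNAL,cv2.CHAIN_APPROX_NONE)
    return sorted(cs,key=cv2.contourArea)[::-1]
def down(yaw): # tool x axis at world angle yaw, z down
    return (Rn.from_euler('z',yaw)*Rn.from_euler('x',np.pi)).as_rotvec()
E
python3 - <<'E'
from h import *
t=camera("top")
m=red(t)
for k in biggest(m)[:5]: print("red",cv2.minAreaRect(k))
for k in biggest(mask(t,(105,130,60),(125,255,255)))[:4]: print("blue",cv2.minAreaRect(k))
print(ray(t,[237,235],.07), ray(t,[333,198],.092))
for k,z in (("jar",(274,182)),("stop",(295,169)),("bottle",(347,168)),("slide",(157,229))): print(k,ray(t,z,.04))
E
```

```text
red ((235.0, 233.0), (2.0, 8.0), 0.0)
red ((141.25001525878906, 1.2499995231628418), (6.363960266113281, 2.8284268379211426), 45.0)
red ((290.5, 156.5), (3.0, 3.0), 90.0)
red ((111.0, 106.5), (1.0, 8.0), 90.0)
red ((297.0, 157.0), (0.0, 0.0), 0.0)
blue ((330.3841247558594, 198.9573211669922), (39.976219177246094, 41.6326904296875), 83.6598129272461)
blue ((345.0, 8.0), (16.0, 18.0), 90.0)
blue ((118.50000762939453, 81.0), (13.435027122497559, 10.60660171508789), 45.0)
blue ((303.37835693359375, 155.8252410888672), (25.077665328979492, 5.05544376373291), 3.8140745162963867)
[[0.42660523 0.11915356 0.07      ]] [[ 0.55515297 -0.20002718  0.092     ]]
jar [[ 0.61909092 -0.00356058  0.04      ]]
stop [[ 0.66820696 -0.07767146  0.04      ]]
bottle [[ 0.67565499 -0.2626209   0.04      ]]
slide [[0.44426237 0.39735045 0.04      ]]
```

Run:
```python
from h import *
w=camera("wrist");s=sense()
Rt=Rn.from_rotvec(s["tool_rot"]);o=-np.array(w["R"]).T@np.array(w["t"])
print("cam in tool",Rt.inv().apply(o-s["tool_pos"]),"axis",Rt.inv().apply(np.array(w["R"])[2]), "toolx",Rt.apply([1,0,0]))
for name,p in(("key",(.4266,.119)),("lock",(.555,-.2))):
  for yaw in np.arange(-180,180,30):
    r=down(np.radians(yaw)); 
    q=solve_ik([p[0],p[1],.25],r); print(name,yaw,None if q is None else np.round(q,2))
```

```text
cam in tool [-9.12650274e-05 -7.33402605e-02 -1.68124435e-01] axis [-6.12255094e-04  2.77786731e-01  9.60642575e-01] toolx [ 2.67477273e-01  9.63563864e-01 -7.66766460e-04]
key -180 None
key -150 [ 0.   -0.16  1.88  0.    1.42  2.62]
key -120 [ 0.   -0.16  1.88  0.    1.42  2.1 ]
key -90 [ 0.   -0.16  1.88 -0.    1.42  1.57]
key -60 [ 0.   -0.16  1.88 -0.    1.42  1.05]
key -30 [ 0.   -0.16  1.88 -0.    1.42  0.53]
key 0 [ 0.   -0.16  1.88 -0.    1.42  0.  ]
key 30 [ 0.   -0.16  1.88 -0.    1.42 -0.52]
key 60 [ 0.   -0.16  1.88 -0.    1.42 -1.04]
key 90 [ 0.   -0.16  1.88 -0.    1.42 -1.57]
key 120 [ 0.   -0.16  1.88  0.    1.42 -2.09]
key 150 [ 0.   -0.16  1.88  0.    1.42 -2.62]
lock -180 [-0.55  0.19  1.53  0.    1.42  2.59]
lock -150 [-0.55  0.19  1.53 -0.    1.42  2.07]
lock -120 [-0.55  0.19  1.53 -0.    1.42  1.55]
lock -90 [-0.55  0.19  1.53 -0.    1.42  1.02]
lock -60 [-0.55  0.19  1.53 -0.    1.42  0.5 ]
lock -30 [-0.55  0.19  1.53 -0.    1.42 -0.02]
lock 0 [-0.55  0.19  1.53 -0.    1.42 -0.55]
lock 30 [-0.55  0.19  1.53 -0.    1.42 -1.07]
lock 60 [-0.55  0.19  1.53 -0.    1.42 -1.59]
lock 90 [-0.55  0.19  1.53  0.    1.42 -2.12]
lock 120 [-0.55  0.19  1.53  0.    1.42 -2.64]
lock 150 [-0.55  0.19  1.53  0.    1.42  3.12]
```

Run:
```python
from h import *
r=down(np.pi/2)
move_pose([.4266+.06,.119,.24],r); s=sense();print(s["time_s"],s["tool_pos"])
snap("wrist","wk")
```

```text
2.225 [0.48646517 0.11966798 0.2399836 ]
```

View pics/wk.png

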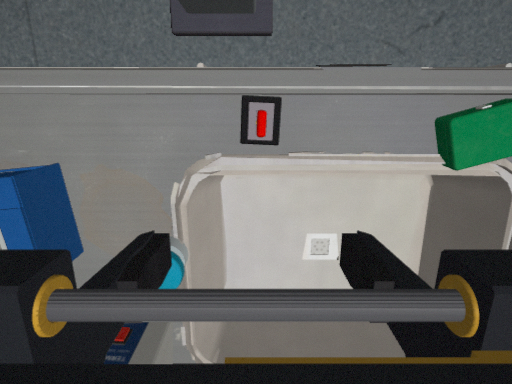

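The red handle is at (262,124), and the dark stand spans (241–281, 96–145). It is turned only slightly. Measuring both, then cross-checking against another view.

Run:
```python
from h import *
w=camera("wrist"); t=camera("top"); sc=camera("scene")
m=red(w); m[:, :200]=0
k=biggest(m)[0]; print(cv2.minAreaRect(k),cv2.boundingRect(k))
P=ray(w,k[:,0,:],.076); b=cv2.minAreaRect(P[:,:2].astype(np.float32)*1000);print("handle@.076",b)
dm=mask(w,(0,0,0),(180,255,60)); dm[:80]=0;dm[160:]=0;dm[:,:225]=0;dm[:,300:]=0
k2=biggest(dm)[0];P=ray(w,k2[:,0,:],.026);print("stand@.026",cv2.minAreaRect(P[:,:2].astype(np.float32)*1000))
# inner gray plate
cs,h=cv2.findContours(dm,cv2.RETR_CCOMP,cv2.CHAIN_APPROX_NONE)
for c_,hh in zip(cs,h[0]):
    if cv2.contourArea(c_)>200:
        P=ray(w,c_[:,0,:],.026);print(hh[3],cv2.minAreaRect(P[:,:2].astype(np.float32)*1000))
mr=red(sc);
for k in biggest(mr)[:3]: print("scene red",cv2.minAreaRect(k))
im=w["image"][80:160,225:300];cv2.imwrite("pics/crop1.png",cv2.resize(im,None,fx=8,fy=7,interpolation=cv2.INTER_NEAREST)[:,:,::-1])
```

```text
((261.15606689453125, 123.03453063964844), (9.460589408874512, 26.226858139038086), 3.012787342071533) (256, 110, 11, 27)
handle@.076 ((431.13153076171875, 126.26728057861328), (9.900577545166016, 26.827808380126953), 87.04332733154297)
stand@.026 ((430.4528503417969, 125.84615325927734), (46.54257583618164, 56.36701965332031), 87.22630310058594)
-1 ((430.4528503417969, 125.84615325927734), (46.54257583618164, 56.36701965332031), 87.22630310058594)
0 ((431.7599182128906, 126.07337188720703), (33.567684173583984, 47.20667266845703), 87.2586898803711)
scene red ((492.5, 30.5), (11.0, 15.0), 90.0)
scene red ((200.0, 189.5), (9.0, 8.0), 90.0)
scene red ((430.0, 37.0), (4.0, 6.0), 90.0)
```

View pics/crop1.png

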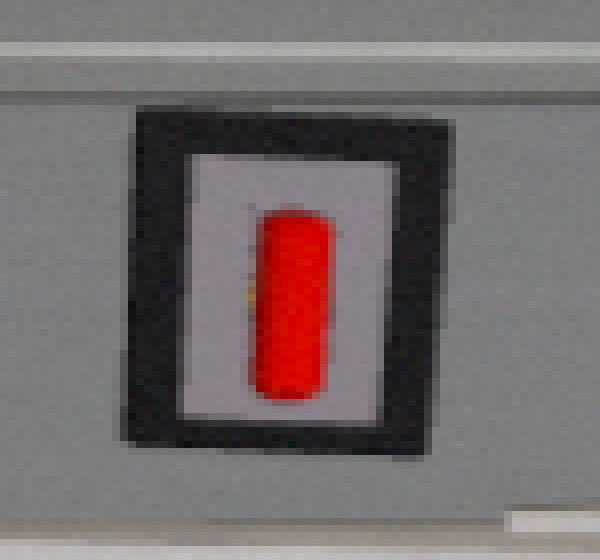

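The handle centre is (0.431, 0.126) and its long side lies at about −2.9°. The stand agrees, and its 27×10 mm and 56×47 mm sizes match those given. Next the lock.

Run:
```python
from h import *
r=down(np.pi/2)
move_pose([.60,-.2,.30],r); s=sense();print(s["time_s"],s["tool_pos"])
snap("wrist","wl")
```

```text
3.725 [ 0.59995323 -0.19864552  0.29978024]
```

View pics/wl.png

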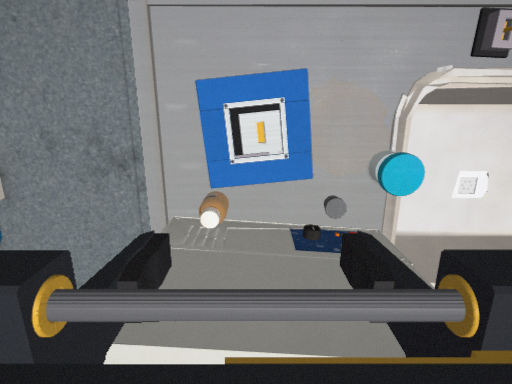

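Run:
```python
from h import *
w=camera("wrist")
np.savez("wl.npz",**{k:np.array(v) for k,v in w.items()})
im=w["image"][60:195,190:320];cv2.imwrite("pics/crop2.png",cv2.resize(im,None,fx=4.4,fy=4.4,interpolation=cv2.INTER_NEAREST)[:,:,::-1])
im=w["image"][0:70,440:];cv2.imwrite("pics/crop3.png",cv2.resize(im,None,fx=6,fy=6,interpolation=cv2.INTER_NEAREST)[:,:,::-1])
```

```text
(no output)
```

View pics/crop2.png

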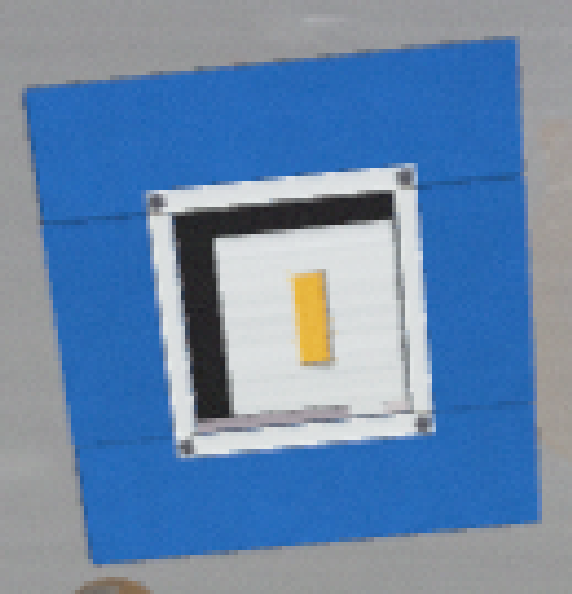

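View pics/crop3.png

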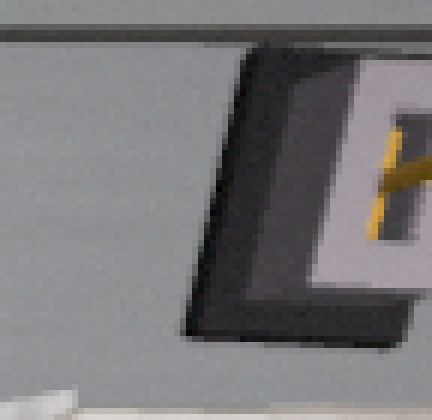

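The lock view shows the trim ring and the square plate pushed toward +x/−y in the cut-out. The orange keyhole is at the plate's middle, around (262,132).

Run:
```python
from h import *
w=dict(np.load("wl.npz"))
def rep(n,k,z):
    P=ray(w,k.reshape(-1,2),z)[:,:2].astype(np.float32)*1000
    print(n,cv2.minAreaRect(P),cv2.contourArea(k))
    return cv2.boxPoints(cv2.minAreaRect(P))
b=biggest(mask(w,(100,130,60),(125,255,255))[:, :]) 
m=mask(w,(100,130,60),(125,255,255)); k=max([x for x in b],key=lambda x:cv2.contourArea(x))
rep("box",k,.09)
m=mask(w,(10,120,120),(35,255,255));m[:100]=0;m[170:]=0;m[:,:240]=0;m[:,290:]=0
rep("slot.092",biggest(m)[0],.092); print(cv2.minAreaRect(biggest(m)[0]))
g=hsv(w); wm=((g[:,:,1]<40)&(g[:,:,2]>190)).astype(np.uint8)*255; wm[:90]=0;wm[170:]=0;wm[:,:220]=0;wm[:,:][:,295:]=0
rep("trim",biggest(wm)[0],.092)
dk=mask(w,(0,0,0),(180,255,70));dk[:90]=0;dk[170:]=0;dk[:,:220]=0;dk[:,295:]=0
for k in biggest(dk)[:3]: 
  rep("dark",k,.092); print((cv2.approxPolyDP(k,3,True)[:,0]).tolist())
# corners of plate by eye from crop (px/4.4 + offset)
c=np.array([[215,238],[392,222],[408,403],[232,417]])/4.4+[190,60]-.4
P=ray(w,c,.092);print(P*1000,P.mean(0))
# trim outer corners
c=np.array([[147,191],[414,165],[433,432],[179,458]])/4.4+[190,60]-.4
P=ray(w,c,.092);print(P*1000,P.mean(0))
```

```text
box ((556.279052734375, -197.09039306640625), (128.8617706298828, 129.13990783691406), 5.75961446762085) 11536.5
slot.092 ((557.0504760742188, -191.87559509277344), (22.691822052001953, 7.532039642333984), 5.37472677230835) 100.5
((260.303466796875, 131.64138793945312), (19.266551971435547, 6.31145715713501), 85.2363510131836)
trim ((559.07470703125, -191.56272888183594), (50.68050765991211, 47.32073211669922), 5.809237003326416) 1547.0
dark ((554.4956665039062, -197.22750854492188), (54.68545913696289, 57.2060661315918), 5.7536301612854) 473.5
[[278, 104], [230, 109], [235, 154], [241, 154], [237, 114], [278, 109]]
[[ 536.20879663 -217.73940485   92.        ]
 [ 531.98991422 -170.47098202   92.        ]
 [ 580.2738607  -164.93670686   92.        ]
 [ 584.24805298 -213.65589682   92.        ]] [ 0.55818016 -0.19170075  0.092     ]
[[ 524.18454752 -235.60863348   92.        ]
 [ 517.47525095 -165.00033134   92.        ]
 [ 588.33199067 -157.76862543   92.        ]
 [ 595.78018501 -228.59273111   92.        ]] [ 0.55644299 -0.19674258  0.092     ]
```

The measured sizes match: the box is 129 mm square, the slot's apparent size is 22.7×7.5 mm, and the box yaw is 5.76°. The keyhole estimate is (0.557, −0.192), about 5 mm off lock_mouth and within the stated range. Now the grasp.

Run:
```python
from h import *
r=down(np.radians(90-2.9))
move_pose([.4311,.1263,.15],r)
move_linear([.4311,.1263,.085],r,feed=.12)
g=move_linear([.4311,.1263,.065],r,feed=.06,guard=8);print("guard",g)
hold(.15); s=sense();print(s["time_s"],s["tool_pos"],s["wrist_force"])
snap("wrist","wg0")
close_gripper(30); s=sense();print(s["time_s"],s["tool_pos"],s["wrist_force"],s["wrist_torque"],s["width"])
snap("wrist","wg1")
```

```text
guard False
6.625 [0.43130448 0.12634038 0.06519636] [-0.98484847 -0.45682018  0.58937305]
7.975 [0.43109186 0.12631279 0.06499155] [ 0.18846732  0.0288374  -0.28961035] [ 0.07656412 -0.02353949  0.02811744] 0.00017954647902996575
```

View pics/wg1.png

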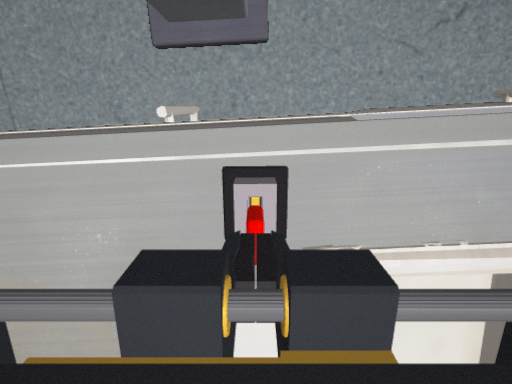

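Run:
```python
import cv2,numpy as np
a=cv2.imread("pics/wg0.png")[150:350,160:350];b=cv2.imread("pics/wg1.png")[150:350,160:350]
cv2.imwrite("pics/cmp.png",cv2.resize(np.hstack([a,b]),None,fx=2.1,fy=2.1,interpolation=cv2.INTER_CUBIC))
```

```text
(no output)
```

View pics/cmp.png

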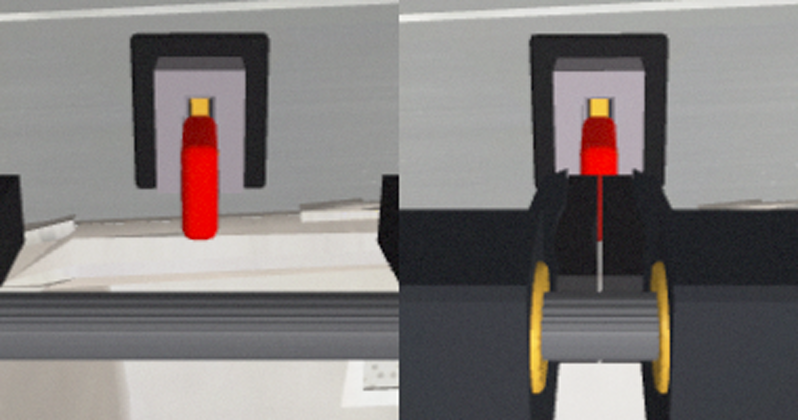

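```bash
python3 - <<'E'
from h import *
w=camera("wrist");s=sense();print(s["tool_pos"],np.degrees(Rn.from_rotvec(s["tool_rot"]).as_matrix()[:2,0]), s["width"])
Rt=Rn.from_rotvec(s["tool_rot"]).as_matrix();R=np.array(w["R"]);o=-R.T@np.array(w["t"])
off=Rt.T@(o-s["tool_pos"]);RC=R@Rt;print(off)
c2=dict(w)
Rt2=Rn.from_rotvec(down(np.pi/2)).as_matrix();o2=Rt2@off+[.48646,.11967,.24]
c2["R"]=RC@Rt2.T;c2["t"]=-c2["R"]@o2
print(proj(c2,[.431,.126,.076]),proj(w,[.431,.126,.076]),"near/far top ends", proj(w,[.417,.1267,.076]),proj(w,[.445,.1253,.076]))
print("tip of finger",proj(w,s["tool_pos"]+[-.009,0,-.017]),proj(w,s["tool_pos"]+[0,0,0]))
print("key foot top",proj(w,[.4,.1263,.026]),proj(w,[.46,.1263,.026]))
print(proj(w,[.42,.1263,.026]))
c=snap("top","t2");snap("scene","s2")
E
python3 - <<'E'
import cv2
a=cv2.imread("pics/s2.png")[150:250,150:270];cv2.imwrite("pics/s2c.png",cv2.resize(a,None,fx=6,fy=6,interpolation=cv2.INTER_CUBIC))
E
```

```text
[0.43111051 0.12628871 0.06500138] [ 2.89761163 57.22246233] 0.00045580094441252954
[ 0.00034432 -0.0733201  -0.16825082]
[261.015092   123.02461517] [254.13296068 242.77538842] near/far top ends [254.09399779 219.04030889] [254.17019292 265.45620409]
tip of finger [254.02867375 211.01095511] [254.70107458 234.94251996]
key foot top [252.50335189 169.77941795] [256.81742197 249.83802935]
[254.01510826 197.83392644]
```

View pics/s2c.png

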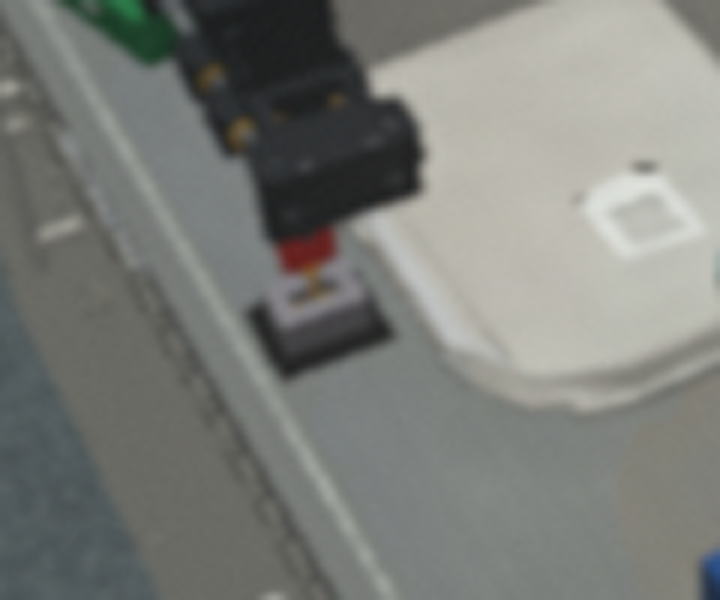

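Run:
```python
from h import *
s=sense();sc=camera("scene")
print(s["tool_pos"])
for z in (.026,.046,.048,.065,.076,.087,.11):
    print(z,proj(sc,[.431,.1263,z]), "near edge",proj(sc,[.422,.1263,z]))
im=sc["image"].copy()
a=im[165:225,175:245];a=cv2.resize(a,None,fx=10,fy=10,interpolation=cv2.INTER_CUBIC)
for z in (.026,.048,.076,.087):
    u=(proj(sc,[.431,.1263,z])-[175,165]+.5)*10;cv2.circle(a,tuple(int(v) for v in u),4,(0,255,0),-1)
cv2.imwrite("pics/s3c.png",a[:,:,::-1])
```

```text
[0.43109634 0.12628443 0.0649957 ]
0.026 [201.23086733 199.14582212] near edge [198.35082844 200.31240596]
0.046 [200.41189702 194.37192037] near edge [197.48784326 195.54012886]
0.048 [200.32870677 193.88699179] near edge [197.40017768 195.05534136]
0.065 [199.61182711 189.7081919 ] near edge [196.6446995  190.87757413]
0.076 [199.13845013 186.94880588] near edge [196.14580224 188.11869018]
0.087 [198.65738284 184.1445919 ] near edge [195.63877357 185.31483985]
0.11 [197.62582433 178.13148137] near edge [194.55145568 179.30201096]
```

View pics/s3c.png

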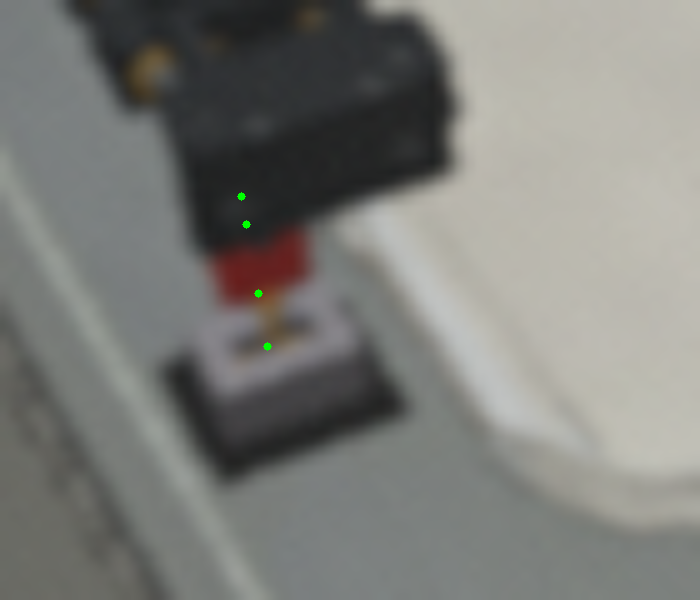

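The fingers closed on nothing: width is about 0. Both views show them above the handle although TCP z reads 0.065. So the fingertips seem to sit well behind the quoted 17 mm ahead of the TCP. I'll measure that by touching the clear worktop with closed fingers.

```bash
python3 - <<'E'
from h import *
r=down(np.radians(90-2.9))
move_linear([.431,.1263,.10],r,feed=.15)
move_linear([.425,.03,.07],r,feed=.2)
hold(.1)
snap("wrist","wt0")
g=move_linear([.425,.03,-.03],r,feed=.05,guard=4)
s=sense();print(g,s["time_s"],s["tool_pos"],s["wrist_force"],s["width"])
snap("wrist","wt1");snap("scene","st1")
E
python3 - <<'E'
import cv2,numpy as np
a=cv2.imread("pics/st1.png")[140:250,150:290];cv2.imwrite("pics/st1c.png",cv2.resize(a,None,fx=5,fy=5,interpolation=cv2.INTER_CUBIC))
E
```

```text
True 11.05 [ 0.42482535  0.03004649 -0.02181849] [-2.12398347 -0.27782191  8.41633969] 0.0005335023415240287
```

View pics/st1c.png

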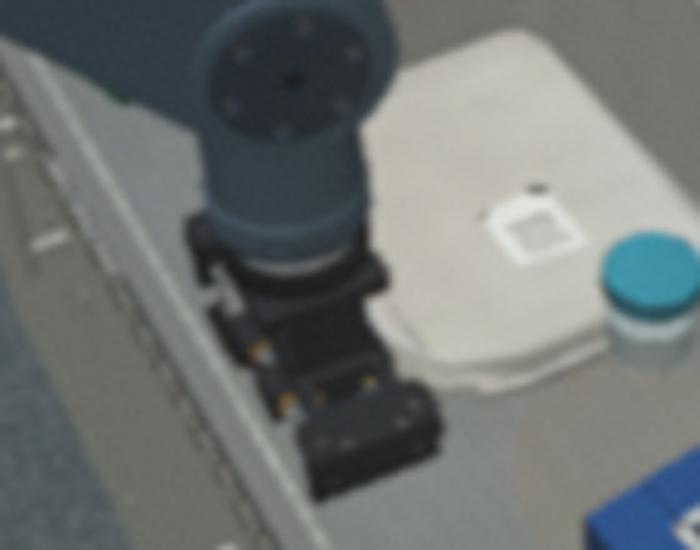

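View pics/wt1.png

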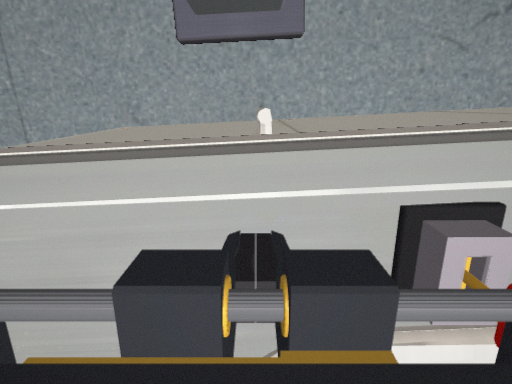

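Contact at TCP z ≈ −0.0215, so the fingertips are really about 21.5 mm behind the reported TCP. The wrist-image estimate was −22 mm, so the two agree. I'll use that offset and grasp again.

```bash
cat >> h.py <<'E'
TIP=-0.0215   # TCP z = tip z + TIP
E
python3 - <<'E'
from h import *
r=down(np.radians(90-2.9))
move_linear([.425,.05,.085],r,feed=.2)
open_gripper()
move_linear([.4311,.1263,.085],r,feed=.2)
g=move_linear([.4311,.1263,.049+TIP],r,feed=.08,guard=6);print("guard",g)
hold(.1); s=sense();print(s["time_s"],s["tool_pos"],s["wrist_force"])
close_gripper(30); s=sense();print(s["time_s"],s["tool_pos"],s["wrist_force"],s["wrist_torque"],s["width"])
snap("wrist","wg2")
E
```

```text
guard False
14.675 [0.43167542 0.12630851 0.02805529] [-0.18688832  0.08259358  0.10925665]
15.8333 [0.43108238 0.12631746 0.02749298] [-0.97127527  0.30801705 -0.00493071] [-0.00939623 -0.02098605 -0.04055071] 0.009852432380906058
```

View pics/wg2.png

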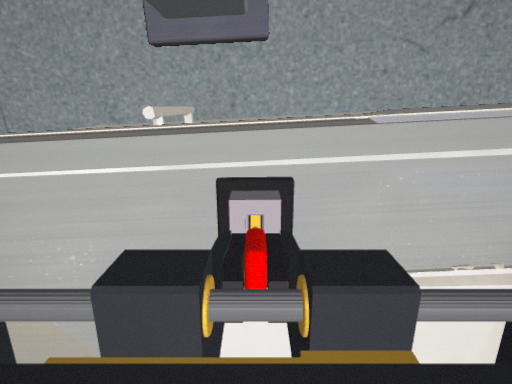

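Gripped, width 9.9 mm. Lifting straight up, then over the lock.

```bash
python3 - <<'E'
from h import *
r=down(np.radians(90-2.9))
move_linear([.4311,.1263,.062],r,feed=.08)
print(sense()["wrist_force"],sense()["width"])
move_linear([.4311,.1263,.145],r,feed=.2)
r2=down(np.radians(90+5.76))
move_pose([.5572,-.1919,.145],r2)
move_linear([.5572,-.1919,.0215+.104],r2,feed=.08)
hold(.2); s=sense();print(s["time_s"],s["tool_pos"],s["wrist_force"],s["width"])
w=snap("wrist","wh"); 
m=red(w);k=biggest(m)[0];print(cv2.minAreaRect(k))
E
python3 - <<'E'
import cv2
a=cv2.imread("pics/wh.png")[120:320,150:360];cv2.imwrite("pics/whc.png",cv2.resize(a,None,fx=3.5,fy=3,interpolation=cv2.INTER_CUBIC))
E
```

```text
[-0.14146255  0.74437349 -0.27471956] 0.009648829944566052
18.9167 [ 0.55748474 -0.19197029  0.12585907] [ 0.11753104  0.5598525  -0.34557455] 0.009482900253291094
((255.5, 258.5), (61.0, 23.0), 90.0)
```

View pics/whc.png

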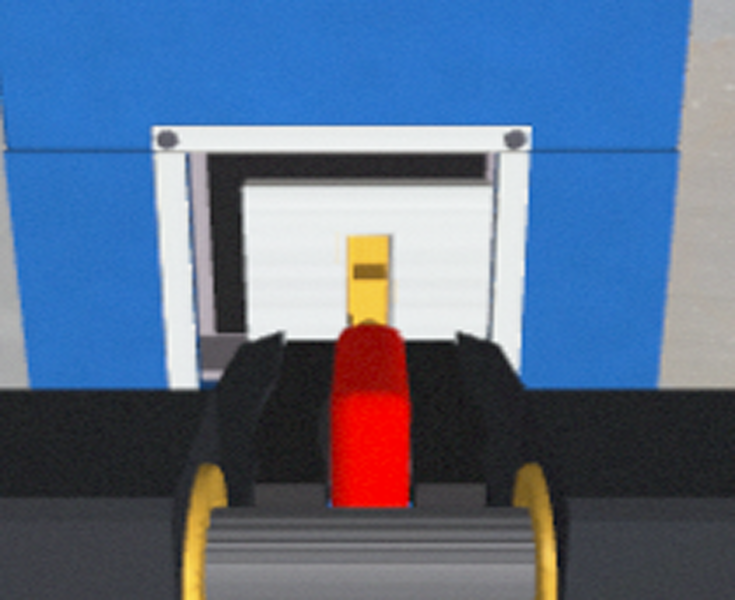

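The held key is upright and lines up with the keyhole: the bit sits centred over the slot in the column direction. Feeling downward now.

Run:
```python
from h import *
r2=down(np.radians(90+5.76))
x,y=.5572,-.1919
g=move_linear([x,y,.0215+.094],r2,feed=.04,guard=4)
print(g,sense()["wrist_force"])
g=move_linear([x,y,.0215+.086],r2,feed=.012,guard=3)
s=sense();print(g,s["time_s"],s["tool_pos"],"foot",s["tool_pos"][2]-.0215,s["wrist_force"],s["wrist_torque"])
snap("wrist","wi1")
```

```text
False [-0.0918789   0.60396457 -1.42045554]
False 20.1833 [ 0.55725924 -0.19193506  0.10755636] foot 0.08605636292046373 [ 0.0831681  -0.09638451 -0.35852983] [0.06788807 0.01737355 0.00716639]
```

No contact force 6 mm below the face, so the bit is in the slot. Continuing gently to the floor.

Run:
```python
from h import *
r2=down(np.radians(90+5.76))
x,y=.5572,-.1919
g=move_linear([x,y,.0215+.071],r2,feed=.02,guard=3)
s=sense();print(g,s["time_s"],"foot",s["tool_pos"][2]-.0215,s["wrist_force"])
if not g:
  g=move_linear([x,y,.0215+.0665],r2,feed=.01,guard=3)
  s=sense();print(g,s["time_s"],s["tool_pos"],"foot",s["tool_pos"][2]-.0215,s["wrist_force"],s["wrist_torque"])
snap("wrist","wi2")
```

```text
False 21.1333 foot 0.07108786057747726 [-0.06756033  0.08154511  0.42822647]
True 21.5083 [ 0.55736053 -0.19200356  0.08943948] foot 0.06793948375240799 [-0.00350347 -0.20980322  3.37264828] [ 0.01764538 -0.01016627  0.00533511]
```

View pics/wi2.png

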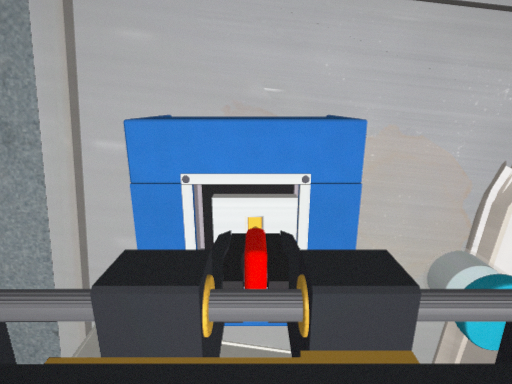

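Home: foot at about 0.068 with 3.4 N, where the floor is expected at 0.0685. Turning clockwise in steps and watching torque and side force.

```bash
python3 - <<'E'
from h import *
x,y,z=.5572,-.1919,.0897
y0=np.radians(90+5.76)
for a in (.2,.4,.6,.8,1.0,1.15):
    try: g=move_linear([x,y,z],down(y0-a),feed=.03)
    except IKError as e: print("IK",e);break
    s=sense();print(a,round(s["time_s"],2),np.round(s["tool_pos"]*1000,2),"F",np.round(s["wrist_force"],2),"T",np.round(s["wrist_torque"],3),s["width"])
    if np.linalg.norm(s["wrist_force"])>12 or abs(s["wrist_torque"][2])>.4: print("stop");break
snap("wrist","wr1");snap("top","tr1");snap("scene","sr1")
E
python3 - <<'E'
import cv2,numpy as np
a=cv2.imread("pics/sr1.png")[190:310,230:390];cv2.imwrite("pics/sr1c.png",cv2.resize(a,None,fx=4.5,fy=4.5,interpolation=cv2.INTER_CUBIC))
E
```

```text
0.2 21.91 [ 557.33 -191.88   89.87] F [0.2  0.33 2.41] T [ 0.126  0.002 -0.018] 0.009493153468266728
0.4 22.26 [ 557.32 -191.74   89.76] F [1.   0.66 3.4 ] T [ 0.243 -0.055  0.045] 0.009481510189608336
0.6 22.61 [ 557.29 -191.7    89.69] F [0.98 1.72 3.15] T [ 0.41  -0.215  0.028] 0.009763386212315291
0.8 22.96 [ 557.32 -191.66   89.68] F [1.01 2.74 2.73] T [ 0.528 -0.373  0.064] 0.009822512866526249
1.0 23.31 [ 557.33 -191.67   89.73] F [1.8  3.44 2.59] T [ 0.647 -0.393  0.039] 0.009728857904802128
1.15 23.61 [ 557.34 -191.75   89.74] F [2.73 4.36 3.11] T [ 0.81  -0.418  0.096] 0.009943069517629388
```

View pics/sr1c.png

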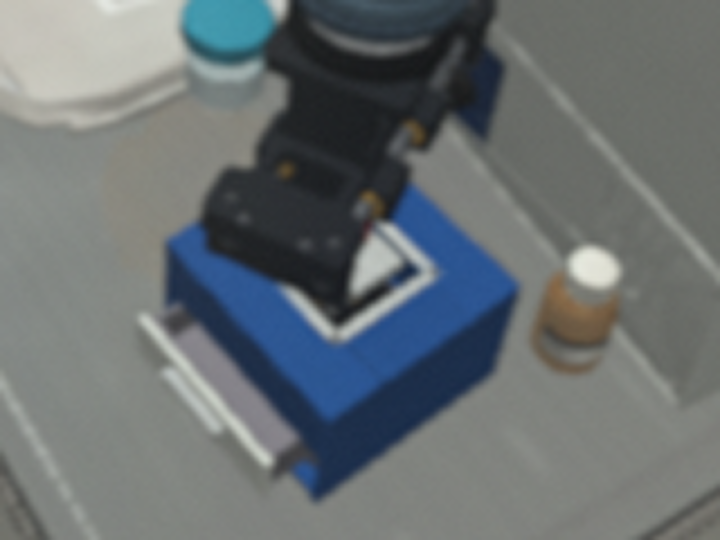

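View pics/wr1.png

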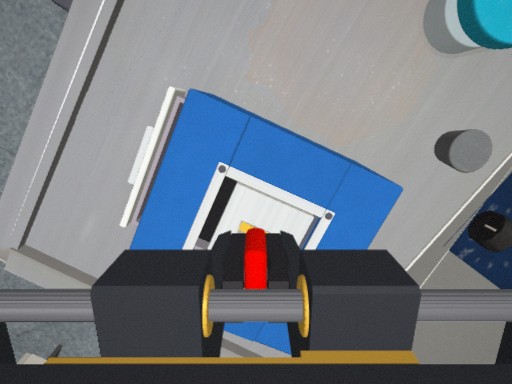

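The drawer has sprung ajar with side force at 5 N or less. Releasing and withdrawing straight up.

```bash
python3 - <<'E'
from h import *
r=down(np.radians(90+5.76)-1.15)
open_gripper();hold(.2)
s=sense();print(s["time_s"],s["wrist_force"],s["width"])
g=move_linear([.5572,-.1919,.15],r,feed=.06,guard=5);print(g)
move_linear([.5572,-.1919,.22],r,feed=.15)
move_pose([.50,-.12,.30],down(np.radians(60)))
snap("wrist","wf");snap("top","tf");snap("scene","sf");print(sense()["time_s"])
E
python3 - <<'E'
import cv2,numpy as np
a=cv2.imread("pics/sf.png")[170:310,190:390];cv2.imwrite("pics/sfc.png",cv2.resize(a,None,fx=4,fy=4,interpolation=cv2.INTER_CUBIC))
E
```

```text
25.1667 [ 0.16849936  0.21751435 -0.6025763 ] 0.08826492474749842
False
27.65
```

View pics/sfc.png

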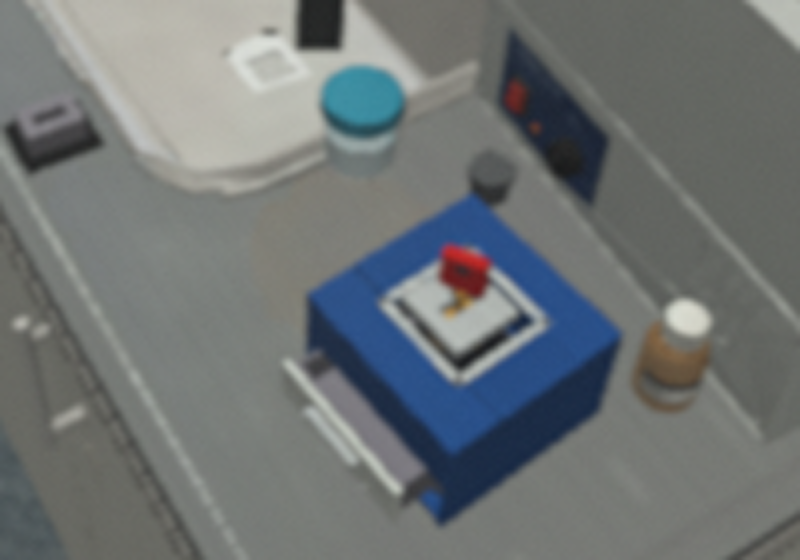

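View pics/wf.png

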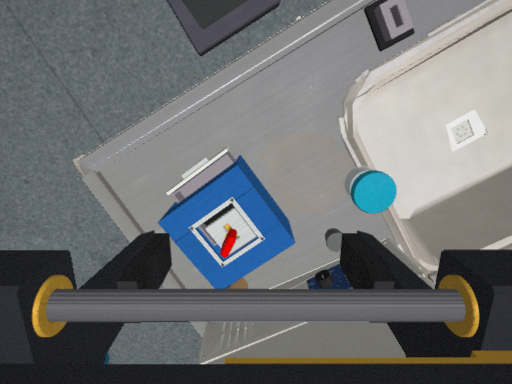

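View pics/tf.png

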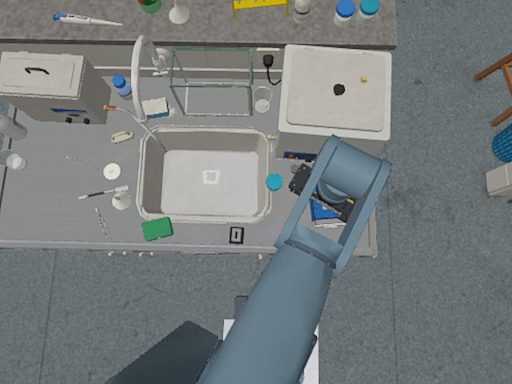

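Run:
```python
from h import *
w=camera("wrist");sc=camera("scene")
a=red(w);a[:200]=0;a[260:]=0;a[:,:200]=0;a[:,260:]=0
b=red(sc);b[:225]=0;b[250:]=0;b[:,:290]=0;b[:,330:]=0
ca=cv2.minAreaRect(biggest(a)[0])[0];cb=cv2.minAreaRect(biggest(b)[0])[0]
print(ca,cb,tri(w,ca,sc,cb),"expect ~",[.557,-.192,.1235],proj(w,[.557,-.192,.1235]),proj(sc,[.557,-.192,.1235]))
hand_in();print(sense()["time_s"])
```

```text
(228.6295928955078, 243.2938232421875) (305.5000305175781, 237.00003051757812) [ 0.55742449 -0.19122313  0.12738308] expect ~ [0.557, -0.192, 0.1235] [228.40295779 242.71033578] [305.00792552 238.55783413]
the job is handed in; nothing more can be done
the job is handed in; nothing more can be done
```

The job is done and handed in, at about 28 s on the robot's clock. The key stands upright in the lock, turned clockwise, and the drawer is ajar.

**What I did:**
- **Grasp:** the first attempt closed on air. The fingertips are about 21.5 mm behind the reported TCP, not 17 mm ahead of it as stated. I measured this with one light touch (about 8 N) on bare worktop, then took the key cleanly out of its stand.
- **Keyhole:** it was visible in the wrist image, about 5 mm off the centre of the cut-out. The key went in on the first feel, so no search was needed. It came to rest on the slot's floor at 3.4 N, with the foot at 67.9 mm against the expected 68.5 mm.
- **Turn:** I turned the key clockwise by 1.15 rad with side force of about 5 N, and the drawer sprang open. Then I opened the gripper and withdrew straight up without contact.

**Last checks:**
- **Handle position:** two views put the handle's centre within 1 mm sideways of where it should be. Its height reads 127 mm against the expected 123.5 mm; I put that down to the coarse scene picture and did not check it further.
- **Bystanders:** I compared before and after pictures by eye only. The jar and slide box are where they were in the top view. The stopper and bottle still stand upright in the final scene view, but the arm hid them from above.

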